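# Spin the treat dispenser's wheel and stop it on the chute

### The arm

A 7-joint arm with a two-finger parallel gripper is mounted at the origin on the work surface. World frame = base frame: x ahead of the robot, y to its left, z up, the work surface at z = 0. Lengths are in m, angles in rad, forces in N, time in s.
With the tool pointing down it reaches from about 0.425 to 1.025 m from the base axis. Payload 3.6 kg.
Tool frame: the origin (TCP) lies at the very end of the fingers, on their centre line; the grasp point (between the pads) lies 19 mm behind it; z points along the fingers, y is the line along which they close (so a half turn about z gives the same grasp; the last joint's range is limited). The gripper opens to 85 mm and grips with 20 to 120 N. Pads are 22 mm wide; open, the fingers measure 114 mm over their backs; the gripper's body (76 mm by 85 mm) begins 54 mm behind the grasp point. The pads swing forward as they close: fully open they stand 13 mm farther back than shut.
Start: joints at [-1.347, 0.591, 0.048, 1.609, -0.033, 0.943, -0.034], TCP at [0.226, 0.689, 0.231] pointing down, gripper open.
Joint ranges: [-2.69, 2.69], [-0.47, 2.24], [-1.27, 1.36], [0.19, 2.51], [-1.53, 4.68], [0.08, 2.07], [-3.09, 3.09]. Speed limits (rad/s): [2.57, 2.57, 3.14, 3.14, 3.14, 3.14, 3.14].

### API

Orientations are given as a rotation vector (axis times angle).
In Python, from station import observe, capture, close_job gives the robot as it stands.
- The arm moves only by the shell command python3 -m creep 'ROWS' [OPENING] [FORCE]. ROWS is JSON, a list of rows, each a list of 2 entries, a list of its own where there are three numbers: the shift along the tool's x, y, z as a fraction of full scale, then the turn, a rotation vector about the tool's x, y, z as a fraction of full scale. A call has 1 to 8 rows; each row shifts and turns the commanded pose from where the row before left it, along the tool's axes as they then stand; what a row does not reach is not made up. Full scale, the value 1, is 0.025 m for a shift and 4 degrees for a turn. A row lasts 1/12 s, in which the tool goes at most 41.7 mm and 7.16 degrees, less where a joint would pass 70% of its speed; a pose out of reach is approached as far as the arm can. A call with a number of a shift or a turn outside -1 to 1 is refused whole. A call with a gripper value outside its range is refused whole. OPENING is the closure, from -1 (fully open) to 1 (shut), set as the call begins (- or left out, the last holds). The fingers move at their own pace and stop on an object; FORCE is the grip in N (left out, the last holds). Time passes only in rows, so rows that do not move let the fingers close. It gives the time, the measured TCP pose, the force, the opening and the grip force at its end, in the units of the state.
- observe(): the state, without advancing time (a new reading comes with each control period).
- capture(name): name is "scene" or "top" or "wrist"; returns a dict with "color" (480x640x3 uint8, blue, green, red), "vertical_fov" (degrees; the focal length in pixels is half the picture's height over the tangent of half this angle, whatever the lens; pixels are square), "cx", "cy" (the principal point, pixels), "R" (3x3) and "t" (3): a world point X has camera coordinates R X + t. Camera axes: x right, y down, z forward; pixel columns grow to the right and rows downward; lengths in m; the calibration is good to about 2 mm. A picture is of the moment at which its call begins. There is no depth.
- close_job(): hands the job in; it is judged then, once.
The state is a dict: "clock": time; "qpos": joint angles; "qd": joint speeds; "joint_efforts": joint torques, N m; "tool_pos": TCP position; "eef_rot": TCP orientation; "wrist_force": force on the tool from outside, world axes, zero at the start; "ft_torque": the same for the moment, N m; "opening": opening from 0.0 (shut) to 1.0 (fully open); "grasp_force": force on a finger pad.
Only numpy, scipy, OpenCV 4.12 (cv2) and the standard library are available. Lean on these libraries where they do the work, as an engineer would, in place of code of your own. Each camera call takes 0.05 s, during which the arm holds its last target. There are 200 camera calls.

### The job

Loosen the treats: give the dispenser's wheel one flick with a fingertip, in either direction, so that it spins freely, untouched, at more than half a turn per second for at least a second. Then, while it is still turning, brake it with a fingertip so that it stops for the first time with its notch over the chute (never letting it stop elsewhere and pushing it round), and finish with the fingertip still pressing on the wheel, holding it there. Nothing is to be gripped or lifted, and the jar, bowl, clicker and ring are to be left where they are.

Things in the scene. Friction and masses are not known exactly. Their poses are not given: they have to be found in the camera images.
- dispenser: Treat dispenser fixed to the shelf: round grey housing 244 mm across, top 55 mm above the shelf. Origin: centre of its underside, under the wheel's vertical axle. Its -x axis points along the chute, roughly towards the robot. Position and yaw vary. Below the chute an aluminium tray, 84 mm wide, 20 mm high, stands out to 210 mm from the axle.
- wheel_top (a point): The white plastic wheel on the dispenser's vertical axle: flat 24-sided disc, 240 mm across, 10 mm thick; this point lies on the axle at the height of its flat top, 68 mm above the shelf, and its axes turn with the wheel. From 66 to 118 mm from the axle the top is bare, but for one notch in the rim towards the point's -x. About 0.6 kg (varies).
- wheel (a joint): Angle of the wheel, rad, positive anticlockwise from above, no end stops, counts on over turns. At 0 and every multiple of 2 pi the notch is exactly over the chute. Starts at rest between 1.0 and 5.28. No dry friction: an untouched spin dies away slowly, like exp(-t/T) with T about 4 to 7 s; pressing 4 N on the top stops it almost at once.
- notch (a point): Middle of the wheel's notch, 90 mm from the axle, at the height of the disc's top; turns with the wheel. The notch goes in to 66 mm from the axle, 20 mm wide there and about 60 mm wide at the rim; the housing shows through it.
- chute (a point): Fixed point over the chute's mouth, 90 mm from the axle on the dispenser's -x side, at the height of the disc's top: where the notch must stop. The chute is a 64 mm wide open grey spout that stands out from the housing to 170 mm from the axle, walls up to 58 mm above the shelf.
- bar (a point): Middle of the top of the wheel's raised white finger bar, on the axle, 25 mm above the disc's flat top. The bar lies along the x axis of the wheel, in line with the notch: 104 mm long (ends 52 mm from the axle), 14 mm wide, with a round boss 34 mm across in its middle. Pushing an end sideways turns the wheel.
- jar: Bystander: clear glass treat jar with a steel cap, 90 mm across, 150 mm high, standing loose; origin at the centre of its underside.
- bowl: Bystander: yellow bowl, 130 mm across, 50 mm high, loose; origin at the centre of its underside.
- clicker: Bystander: black plastic clicker, 58 x 34 x 18 mm, loose; origin at the centre of its underside.
- ring: Bystander: teal rubber ring, 90 mm outside, 58 mm inside, 16 mm high, lying loose; origin at the centre of its underside.

How it is judged:
By the outcome, as a careful person would: the job done as asked, in the order asked, and still so for the second after the job is handed in, while the arm keeps its last pose, push and grip.
It also fails if it takes over 51 s, if anything falls off the work surface, if the arm or the gripper's body presses on something with over 40 N, if the wrist force passes 120 N, or if a joint passes its speed limit or range.

## Working session

There is one attempt and no reset: what is moved stays moved. The work goes in short steps, Python scripts to look and compute and a shell command to move; the robot and the scene stay as the last step left them, time stands still between calls to the robot, and variables do not carry over. Pictures are saved under pics/ and viewed, at most 10 in all, crops included, and the job is handed in when it is done.

```bash
mkdir -p pics; ls; python3 - <<'E'
from station import observe,capture
import cv2,numpy as np
s=observe();print(s['clock'],s['tool_pos'],s['eef_rot'],s['opening'])
for n in('scene','top'):
    c=capture(n);cv2.imwrite(f'pics/{n}0.png',c['color']);print(n,c['vertical_fov'],c['cx'],c['cy'],np.round(c['R'],3).tolist(),c['t'])
print(observe()['clock'])
E
```

```text
pics
0.0 [0.22561326 0.68813258 0.23015277] [-0.49545696 -3.10207576  0.00347801] 0.9975376611451668
scene 43.70298191926132 314.4744844677671 252.3477213166902 [[0.861, 0.509, -0.018], [0.292, -0.523, -0.801], [-0.417, 0.684, -0.599]] [-0.43739564 -0.08280049  1.56918243]
top 50.97683162164582 313.14018322743897 252.49745636128367 [[-0.025, -1.0, -0.014], [-0.995, 0.026, -0.092], [0.093, 0.012, -0.996]] [0.02152563 0.53759816 1.02989991]
0.1
```

View pics/top0.png

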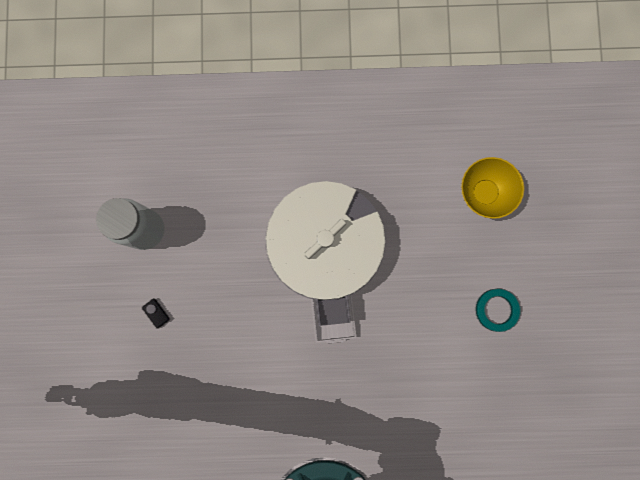

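View pics/scene0.png

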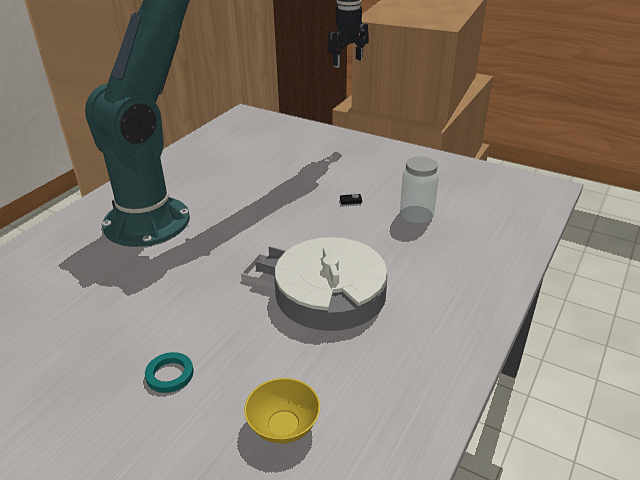

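The top view shows the wheel centred near (326,240), with its notch to the upper right at (362,206) and the chute below, its mouth near (336,330). The bar runs from (306,257) to (348,221), and the jar, clicker, bowl and ring are well clear of it. The scene view gives a clear, oblique look at the wheel around (330,280).

```bash
cat > h.py <<'E'
import cv2,numpy as np
from station import observe,capture
def ray(c,uv,z):
    f=240/np.tan(np.radians(c['vertical_fov'])/2)
    d=np.c_[(np.array(uv,float)-[c['cx'],c['cy']])/f,np.ones(len(uv))]@np.array(c['R'])
    o=-np.array(c['R']).T@np.array(c['t'])
    return o+d*((z-o[2])/d[:,2])[:,None]
def proj(c,X):
    f=240/np.tan(np.radians(c['vertical_fov'])/2)
    p=X@np.array(c['R']).T+np.array(c['t']); return p[:,:2]/p[:,2:]*f+[c['cx'],c['cy']]
def notch(c,ax,lo=.096,hi=.112,thr=140):
    """world direction (rad) of notch, from dark pixels on the annulus; plus width in deg"""
    a=np.radians(np.arange(0,360,.5)); r=np.linspace(lo,hi,5)
    X=np.stack([np.stack([ax[0]+q*np.cos(a),ax[1]+q*np.sin(a),0*a+.068],1) for q in r])
    uv=proj(c,X.reshape(-1,3)).astype(np.float32).reshape(len(r),-1,2)
    g=cv2.remap(c['color'].max(2),uv[...,0],uv[...,1],cv2.INTER_LINEAR)
    d=np.median(g,0)<thr
    k=np.flatnonzero(~d); 
    runs=[]; dd=np.r_[d,d]; i=k[0]; n=len(d); j=i
    while j<i+n:
        if dd[j%n]:
            s=j
            while dd[j%n]: j+=1
            runs.append((round((s+j-1)/4%360,1),(j-s)/2))
        else: j+=1
    return sorted(runs,key=lambda q:-q[1])[:4]
E
python3 - <<'E'
from h import *
C={n:capture(n) for n in('scene','top')}
A={}
for n,c in C.items():
    b=c['color'].astype(int); hsv=cv2.cvtColor(c['color'],cv2.COLOR_BGR2HSV)
    print(n,'px',c['color'][270,330],c['color'][260,300])
    m=((b[...,0]>150)&(b[...,2]-b[...,0]>12)&(b[...,2]>180)).astype(np.uint8)
    u0,v0,u1,v1=(250,170,400,310) if n=='top' else (260,225,400,320)
    w=np.zeros_like(m);w[v0:v1,u0:u1]=m[v0:v1,u0:u1]
    k=max(cv2.findContours(w,0,cv2.CHAIN_APPROX_NONE)[0],key=cv2.contourArea)
    h=cv2.convexHull(k)[:,0]
    P=ray(c,h,.068)[:,:2]
    for it in range(4):
        M=np.c_[2*P,np.ones(len(P))];s=np.linalg.lstsq(M,(P**2).sum(1),rcond=None)[0]
        r=np.sqrt(s[2]+s[:2]@s[:2]);e=np.linalg.norm(P-s[:2],axis=1)-r;P=P[e>-.004]
    A[n]=s[:2];print('axle',s[:2],'r',r,len(P),np.abs(e).max())
for n,c in C.items():print(n,notch(c,A[n]))
c=C['top']
P=ray(c,[(319,341),(357,338)],.02)[:,:2];m=P.mean(0)-A['top']
print('tray corners',P,np.hypot(*m),np.degrees(np.arctan2(*m[::-1])))
cr=c['color'][285:350,300:370];cv2.imwrite('pics/crop.png',cv2.resize(cr,None,fx=8,fy=8,interpolation=cv2.INTER_NEAREST))
E
```

```text
scene px [89 98 99] [189 201 202]
axle [ 0.56000359 -0.01910053] r 0.11841776184304331 14 0.0006088682735444495
top px [177 191 198] [177 192 197]
axle [ 0.5604118  -0.01632924] r 0.11851509710642731 46 0.0009305886410984621
scene [(np.float64(312.2), np.float64(27.0))]
top [(np.float64(312.0), np.float64(27.5))]
tray corners [[ 3.54074427e-01  3.54625380e-04]
 [ 3.58357276e-01 -7.84464222e-02]] 0.20545566659814513 -173.65198673084737
```

View pics/crop.png

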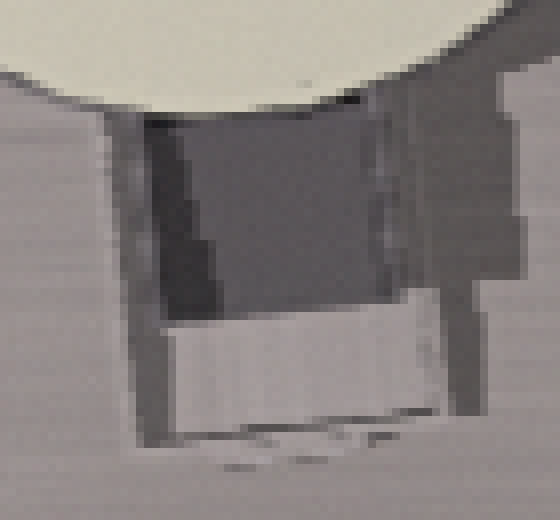

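```bash
python3 - <<'E'
from h import *
c=capture('top');ax=np.array([.5602,-.0172])
def q(us,z):return ray(c,[(300+u/8,285+v/8) for u,v in us],z)[:,:2]
T=q([(135,446),(487,414),(103,112)],.02);d=T[:2].mean(0)-ax
print(T,np.hypot(*d),np.degrees(np.arctan2(*d[::-1])))
e=T[1]-T[0];print('front normal',np.degrees(np.arctan2(*e[::-1]))-90,'len',np.hypot(*e))
e=T[0]-T[2];print('left side',np.degrees(np.arctan2(*e[::-1])))
S=q([(147,120),(162,326),(390,302),(372,95)],.055);print(S)
for e in(S[1]-S[0],S[2]-S[3]):print(np.degrees(np.arctan2(*e[::-1])))
d=S[1:3].mean(0)-ax;print(np.degrees(np.arctan2(*d[::-1])),np.hypot(*d))
s=observe();print(s['tool_pos'],s['clock'])
a=np.radians(312.1);n=np.array([np.cos(a),np.sin(a)])
t=np.array([n[1]*-1,n[0]]) # ccw normal
print('notch dir',n,'start', ax-.044*n-.085*t, 't',t)
E
```

```text
[[ 0.35468968  0.00474195]
 [ 0.36072555 -0.08654212]
 [ 0.44098836  0.01090241]] 0.20387461575777147 -173.32436779738174
front normal -176.21700585524377 len 0.09148340671841597
left side -175.91685109864176
[[ 0.43868321 -0.00065857]
 [ 0.38712728 -0.00310087]
 [ 0.39172197 -0.06045041]
 [ 0.4435564  -0.05753325]]
-177.287824483458
-176.7788803798761
-175.12164135463195 0.17139625818477647
[0.22574487 0.68856429 0.23073026] 0.25
notch dir [ 0.67042662 -0.74197584] start [ 0.46763328 -0.04153933] t [0.74197584 0.67042662]
```

```bash
python3 -m creep '[[[-0.74,-1,0],[0,0,0]],[[-0.74,-1,0],[0,0,0]],[[-0.74,-1,0],[0,0,0]],[[-0.74,-1,0],[0,0,0]],[[-0.74,-1,0],[0,0,0]],[[-0.74,-1,0],[0,0,0]],[[-0.74,-1,0],[0,0,0]],[[-0.74,-1,0],[0,0,0]]]' 1 20
python3 -m creep '[[[-0.74,-1,0],[0,0,0]],[[-0.74,-1,0],[0,0,0]],[[-0.74,-1,0],[0,0,0]],[[-0.74,-1,0],[0,0,0]],[[-0.74,-1,0],[0,0,0]],[[-0.74,-1,0],[0,0,0]],[[-0.74,-1,0],[0,0,0]],[[-0.74,-1,0],[0,0,0]]]'
python3 - <<'E'
from h import *
from scipy.spatial.transform import Rotation as Ro
s=observe();R=Ro.from_rotvec(s['eef_rot']).as_matrix();print(s['tool_pos'],s['clock'],s['opening'],R.round(3))
print(R.T@(np.array([.468,-.0415,.2])-s['tool_pos'])/.025)
E
```

```text
clock: 0.92
tool_pos: [0.3045, 0.4513, 0.2314]
eef_rot: [0.495, 3.102, 0.0]
wrist_force: [0.3, 0.3, -0.0]
opening: 0.001
grasp_force: 0.0
clock: 1.58
tool_pos: [0.3828, 0.2152, 0.2315]
eef_rot: [0.495, 3.102, 0.001]
wrist_force: [0.6, -0.1, -0.2]
opening: -0.003
grasp_force: 0.0
[0.38281992 0.21520119 0.23153871] 1.5833 -0.002969556505316723 [[-0.95   0.311  0.   ]
 [ 0.311  0.95   0.   ]
 [-0.     0.001 -1.   ]]
[-6.43390139 -8.69782766  1.25938384]
```

```bash
python3 -m creep '[[[-0.8,-1,0.3],[0,0,0]],[[-0.8,-1,0.5],[0,0,0]],[[-0.8,-1,0.5],[0,0,0]],[[-0.8,-1,0.5],[0,0,0]],[[-0.8,-1,0.5],[0,0,0]],[[-0.8,-1,0.5],[0,0,0]],[[-0.8,-1,0.5],[0,0,0]],[[-0.8,-0.9,0.5],[0,0,0]]]'
python3 -m creep '[[[0,-0.6,0],[0,0,0]],[[0,0,0.5],[0,0,0]],[[0,0,0.7],[0,0,0]],[[0,0,0.6],[0,0,0]],[[0,0,0],[0,0,0]],[[0,0,0],[0,0,0]]]'
python3 - <<'E'
from h import *
from scipy.spatial.transform import Rotation as Ro
s=observe();R=Ro.from_rotvec(s['eef_rot']).as_matrix();print(s['tool_pos'],s['clock'],s['opening'])
print(R.T@(np.array([.468,-.0415,.080])-s['tool_pos'])/.025, R.T@np.array([.742,.67,0]))
c=capture('scene');print(notch(c,[.5602,-.0172]));cv2.imwrite('pics/s1.png',c['color'][180:360,200:440].repeat(3,0).repeat(3,1))
E
```

```text
clock: 2.25
tool_pos: [0.4735, -0.0227, 0.1358]
eef_rot: [0.496, 3.102, -0.0]
wrist_force: [0.9, -0.0, -0.3]
opening: -0.002
grasp_force: 0.0
clock: 2.75
tool_pos: [0.4681, -0.0352, 0.091]
eef_rot: [-0.495, -3.101, 0.0]
wrist_force: [0.4, 0.0, 0.1]
opening: 0.004
grasp_force: 0.0
[ 0.46805566 -0.03515466  0.09097471] 2.75 0.0038825966772416173
[-0.07759096 -0.24168512  0.43898199] [-0.49633044  0.86782424 -0.00108822]
[(np.float64(213.8), np.float64(31.0)), (np.float64(311.2), np.float64(26.0)), (np.float64(176.2), np.float64(8.0))]
```

View pics/s1.png

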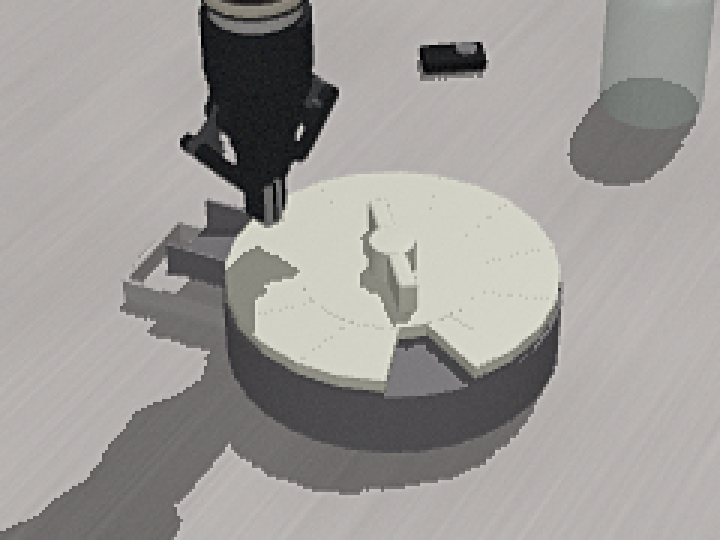

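The tip is beside the bar on the chute side, the notch is still at about 312°, and the arm casts a shadow on the disc. Next I settle at flick height.

```bash
python3 -m creep '[[[-0.08,-0.24,0.4],[0,0,0]],[[0,0,0],[0,0,0]],[[0,0,0],[0,0,0]],[[0,0,0],[0,0,0]]]'
```

```text
clock: 3.13
tool_pos: [0.4685, -0.0416, 0.0816]
eef_rot: [0.496, 3.102, 0.0]
wrist_force: [0.6, -0.1, 0.4]
opening: -0.001
grasp_force: 0.0
```

```bash
python3 -m creep '[[[-0.57,1,0],[0,0,0]],[[-0.57,1,0],[0,0,0]],[[-0.57,1,0],[0,0,0]],[[-0.57,1,0],[0,0,0]],[[-0.57,1,-0.4],[0,0,0]],[[-0.57,1,-1],[0,0,0]],[[-0.57,1,-1],[0,0,0]],[[-0.57,1,-1],[0,0,0]]]'
python3 - <<'E'
from h import *
ax=[.5604,-.0163]
for i in range(8):
    t=observe()['clock'];c=capture('scene');print(round(t,3),notch(c,[.56,-.0185]))
    if i==0: cv2.imwrite('pics/s2.png',c['color'])
    t=observe()['clock'];c=capture('top');print(round(t,3),'top',notch(c,ax))
    if i==0: cv2.imwrite('pics/t2.png',c['color'])
cv2.imwrite('pics/st2.png',np.hstack([cv2.imread('pics/s2.png')[160:400,180:480],cv2.imread('pics/t2.png')[140:380,180:480]]))
E
```

```text
clock: 3.8
tool_pos: [0.6394, 0.1144, 0.1675]
eef_rot: [-0.494, -3.102, 0.001]
wrist_force: [0.6, 0.3, -0.8]
opening: 0.001
grasp_force: 0.0
3.8 [(np.float64(13.8), np.float64(45.0)), (np.float64(322.5), np.float64(26.5)), (np.float64(343.5), np.float64(14.5)), (np.float64(304.2), np.float64(9.0))]
3.85 top [(np.float64(74.8), np.float64(26.0))]
3.9 [(np.float64(327.8), np.float64(35.0)), (np.float64(4.0), np.float64(34.5)), (np.float64(51.2), np.float64(28.0)), (np.float64(29.8), np.float64(14.0))]
3.95 top [(np.float64(30.5), np.float64(27.5))]
4.0 [(np.float64(6.5), np.float64(22.5)), (np.float64(35.2), np.float64(14.0)), (np.float64(313.8), np.float64(12.0)), (np.float64(336.8), np.float64(12.0))]
4.05 top [(np.float64(347.5), np.float64(28.5))]
4.1 [(np.float64(324.8), np.float64(25.0)), (np.float64(32.0), np.float64(22.5)), (np.float64(2.5), np.float64(16.5)), (np.float64(303.5), np.float64(12.5))]
4.15 top [(np.float64(305.8), np.float64(27.0))]
4.2 [(np.float64(355.5), np.float64(67.5)), (np.float64(285.5), np.float64(27.5)), (np.float64(36.8), np.float64(13.0)), (np.float64(316.2), np.float64(9.0))]
4.25 top [(np.float64(263.5), np.float64(26.5))]
4.3 [(np.float64(0.8), np.float64(22.0)), (np.float64(245.5), np.float64(21.5)), (np.float64(339.0), np.float64(20.5)), (np.float64(306.8), np.float64(14.0))]
4.35 top [(np.float64(223.0), np.float64(25.5))]
4.4 [(np.float64(323.8), np.float64(50.0)), (np.float64(28.2), np.float64(28.0)), (np.float64(204.5), np.float64(21.5)), (np.float64(359.0), np.float64(12.5))]
4.45 top [(np.float64(183.5), np.float64(26.5))]
4.5 [(np.float64(28.8), np.float64(29.0)), (np.float64(163.2), np.float64(25.0)), (np.float64(317.0), np.float64(18.5)), (np.float64(336.0), np.float64(18.5))]
4.55 top [(np.float64(144.0), np.float64(25.5))]
```

View pics/st2.png

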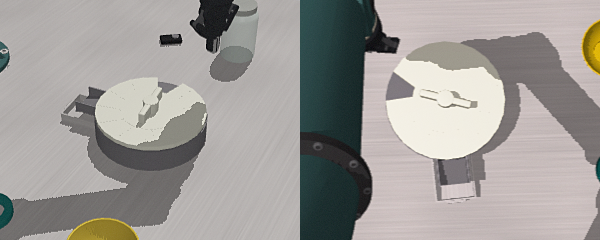

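The wheel spins clockwise at about 7 rad/s, and the top camera reads the notch cleanly. I'll move to hover over the brake point and log the decay.

```bash
python3 -m creep '[[[0.24,-0.28,0.4],[0,0,0]],[[0.24,-0.28,0.4],[0,0,0]],[[0.24,-0.28,0.4],[0,0,0]],[[0.24,-0.28,0.4],[0,0,0]],[[0.24,-0.28,0.4],[0,0,0]],[[0.24,-0.28,0.4],[0,0,0]],[[0.24,-0.28,0.4],[0,0,0]],[[0.24,-0.28,0.4],[0,0,0]]]'
python3 - <<'E'
from h import *
ax=[.5604,-.0163]
for i in range(16):
    t=observe()['clock'];c=capture('top');print(round(t,3),[(float(a),float(b)) for a,b in notch(c,ax)])
cv2.imwrite('pics/t3.png',c['color']);print(observe()['tool_pos'])
E
```

```text
clock: 5.27
tool_pos: [0.5759, 0.0747, 0.086]
eef_rot: [0.495, 3.102, 0.0]
wrist_force: [0.5, -0.6, 0.8]
opening: 0.001
grasp_force: 0.0
5.267 [(80.0, 88.5), (242.2, 26.0)]
5.317 [(80.0, 91.5), (225.5, 26.5)]
5.367 [(80.0, 90.5), (208.5, 26.5)]
5.417 [(80.0, 88.5), (191.8, 26.0)]
5.467 [(79.8, 88.0), (175.8, 26.0)]
5.517 [(79.5, 87.5), (159.5, 26.5)]
5.567 [(79.8, 87.0), (142.8, 26.0)]
5.617 [(88.0, 103.5)]
5.667 [(80.2, 88.0)]
5.717 [(79.8, 87.0)]
5.767 [(79.8, 87.0)]
5.817 [(79.8, 88.0)]
5.867 [(79.5, 88.5)]
5.917 [(72.2, 104.0)]
5.967 [(80.0, 88.5), (18.2, 26.0)]
6.017 [(80.0, 88.5), (3.0, 26.5)]
[0.57603425 0.07484424 0.08636646]
```

View pics/t3.png

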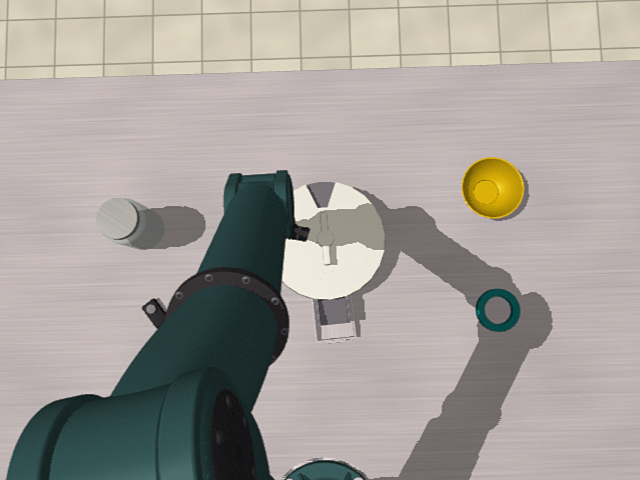

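Only the arm and its shadow cover the +y side of the disc. The notch is at (321,193) and readable everywhere except 36–124°. I'll wait for the spin to decay.

```bash

python3 -m creep '[[[0,0,0],[0,0,0]],[[0,0,0],[0,0,0]],[[0,0,0],[0,0,0]],[[0,0,0],[0,0,0]],[[0,0,0],[0,0,0]],[[0,0,0],[0,0,0]],[[0,0,0],[0,0,0]],[[0,0,0],[0,0,0]]]' >/dev/null
python3 -m creep '[[[0,0,0],[0,0,0]],[[0,0,0],[0,0,0]],[[0,0,0],[0,0,0]],[[0,0,0],[0,0,0]],[[0,0,0],[0,0,0]],[[0,0,0],[0,0,0]],[[0,0,0],[0,0,0]],[[0,0,0],[0,0,0]]]' >/dev/null
python3 -m creep '[[[0,0,0],[0,0,0]],[[0,0,0],[0,0,0]],[[0,0,0],[0,0,0]],[[0,0,0],[0,0,0]],[[0,0,0],[0,0,0]],[[0,0,0],[0,0,0]],[[0,0,0],[0,0,0]],[[0,0,0],[0,0,0]]]' >/dev/null
python3 -m creep '[[[0,0,0],[0,0,0]],[[0,0,0],[0,0,0]],[[0,0,0],[0,0,0]],[[0,0,0],[0,0,0]],[[0,0,0],[0,0,0]],[[0,0,0],[0,0,0]],[[0,0,0],[0,0,0]],[[0,0,0],[0,0,0]]]' >/dev/null
python3 -m creep '[[[0,0,0],[0,0,0]],[[0,0,0],[0,0,0]],[[0,0,0],[0,0,0]],[[0,0,0],[0,0,0]],[[0,0,0],[0,0,0]],[[0,0,0],[0,0,0]],[[0,0,0],[0,0,0]],[[0,0,0],[0,0,0]]]' >/dev/null
python3 -m creep '[[[0,0,0],[0,0,0]],[[0,0,0],[0,0,0]],[[0,0,0],[0,0,0]],[[0,0,0],[0,0,0]],[[0,0,0],[0,0,0]],[[0,0,0],[0,0,0]],[[0,0,0],[0,0,0]],[[0,0,0],[0,0,0]]]' >/dev/null
python3 -m creep '[[[0,0,0],[0,0,0]],[[0,0,0],[0,0,0]],[[0,0,0],[0,0,0]],[[0,0,0],[0,0,0]],[[0,0,0],[0,0,0]],[[0,0,0],[0,0,0]],[[0,0,0],[0,0,0]],[[0,0,0],[0,0,0]]]' >/dev/null
python3 -m creep '[[[0,0,0],[0,0,0]],[[0,0,0],[0,0,0]],[[0,0,0],[0,0,0]],[[0,0,0],[0,0,0]],[[0,0,0],[0,0,0]],[[0,0,0],[0,0,0]],[[0,0,0],[0,0,0]],[[0,0,0],[0,0,0]]]' >/dev/null
python3 -m creep '[[[0,0,0],[0,0,0]],[[0,0,0],[0,0,0]],[[0,0,0],[0,0,0]],[[0,0,0],[0,0,0]],[[0,0,0],[0,0,0]],[[0,0,0],[0,0,0]],[[0,0,0],[0,0,0]],[[0,0,0],[0,0,0]]]' >/dev/null
python3 -m creep '[[[0,0,0],[0,0,0]],[[0,0,0],[0,0,0]],[[0,0,0],[0,0,0]],[[0,0,0],[0,0,0]],[[0,0,0],[0,0,0]],[[0,0,0],[0,0,0]],[[0,0,0],[0,0,0]],[[0,0,0],[0,0,0]]]' >/dev/null
python3 -m creep '[[[0,0,0],[0,0,0]],[[0,0,0],[0,0,0]],[[0,0,0],[0,0,0]],[[0,0,0],[0,0,0]],[[0,0,0],[0,0,0]],[[0,0,0],[0,0,0]],[[0,0,0],[0,0,0]],[[0,0,0],[0,0,0]]]' >/dev/null
python3 -m creep '[[[0,0,0],[0,0,0]],[[0,0,0],[0,0,0]],[[0,0,0],[0,0,0]],[[0,0,0],[0,0,0]],[[0,0,0],[0,0,0]],[[0,0,0],[0,0,0]],[[0,0,0],[0,0,0]],[[0,0,0],[0,0,0]]]' >/dev/null
python3 -m creep '[[[0,0,0.1],[0,0,0]],[[0,0,0.1],[0,0,0]],[[0,0,0.1],[0,0,0]],[[0,0,0],[0,0,0]],[[0,0,0],[0,0,0]],[[0,0,0],[0,0,0]],[[0,0,0],[0,0,0]],[[0,0,0],[0,0,0]]]'
python3 - <<'E'
from h import *
ax=[.5604,-.0163]
for i in range(20):
    t=observe()['clock'];c=capture('top');n=[float(a) for a,b in notch(c,ax) if 20<b<32]
    if i%3==0 or i==19:print(round(t,3),n)
E
```

```text
clock: 14.73
tool_pos: [0.5761, 0.0748, 0.0789]
eef_rot: [0.496, 3.102, 0.0]
wrist_force: [-0.8, -0.2, -0.3]
opening: -0.001
grasp_force: 0.0
14.733 [142.2]
14.883 []
15.033 []
15.183 []
15.333 []
15.483 []
15.633 []
15.683 []
```

```bash

python3 -m creep '[[[0,0,0.1],[0,0,0]],[[0,0,0.08],[0,0,0]],[[0,0,0],[0,0,0]],[[0,0,0],[0,0,0]],[[0,0,0],[0,0,0]],[[0,0,0],[0,0,0]],[[0,0,0],[0,0,0]],[[0,0,0],[0,0,0]]]'
python3 - <<'E'
from h import *
ax=[.5604,-.0163];D=[]
for i in range(30):
    t=observe()['clock'];c=capture('top');n=[float(a) for a,b in notch(c,ax) if 23<b<32]
    if n:D.append((t,n[0]))
    if len(D)>=16:break
D=np.array(D);print(D[::3].round(2).tolist(),D[-1])
D[:,1]=np.unwrap(D[:,1],period=360);k=D[-1,0]
p=np.polyfit(D[:,0]-k,D[:,1],2);print(p,np.std(np.polyval(p,D[:,0]-k)-D[:,1]))
E
```

```text
clock: 16.4
tool_pos: [0.576, 0.0748, 0.0744]
eef_rot: [0.495, 3.102, 0.0]
wrist_force: [1.2, -0.8, -0.5]
opening: 0.001
grasp_force: 0.0
[[17.25, 19.5], [17.4, 13.8], [17.55, 8.2], [17.7, 3.0], [17.85, 357.5]] [ 17.85 357.5 ]
[  2.93706294 -34.49050949  -2.36043956] 0.10201986808937615
```

Fit: about 34.5°/s, T≈5.5 s, so the notch reaches the chute near t≈30 s while still turning slowly. I'll wait a little and refit.

```bash

python3 -m creep '[[[0,0,0.06],[0,0,0]],[[0,0,0],[0,0,0]],[[0,0,0],[0,0,0]],[[0,0,0],[0,0,0]],[[0,0,0],[0,0,0]],[[0,0,0],[0,0,0]],[[0,0,0],[0,0,0]],[[0,0,0],[0,0,0]]]'
python3 -m creep '[[[0,0,0],[0,0,0]],[[0,0,0],[0,0,0]],[[0,0,0],[0,0,0]],[[0,0,0],[0,0,0]],[[0,0,0],[0,0,0]],[[0,0,0],[0,0,0]],[[0,0,0],[0,0,0]],[[0,0,0],[0,0,0]]]' >/dev/null
python3 -m creep '[[[0,0,0],[0,0,0]],[[0,0,0],[0,0,0]],[[0,0,0],[0,0,0]],[[0,0,0],[0,0,0]],[[0,0,0],[0,0,0]],[[0,0,0],[0,0,0]],[[0,0,0],[0,0,0]],[[0,0,0],[0,0,0]]]' >/dev/null
python3 - <<'E'
from h import *
t=observe()['clock'];c=capture('top');print(t,notch(c,[.5604,-.0163]))
E
python3 -m creep '[[[0,0,0],[0,0,0]],[[0,0,0],[0,0,0]],[[0,0,0],[0,0,0]],[[0,0,0],[0,0,0]],[[0,0,0],[0,0,0]],[[0,0,0],[0,0,0]],[[0,0,0],[0,0,0]],[[0,0,0],[0,0,0]]]' >/dev/null
python3 -m creep '[[[0,0,0],[0,0,0]],[[0,0,0],[0,0,0]],[[0,0,0],[0,0,0]],[[0,0,0],[0,0,0]],[[0,0,0],[0,0,0]],[[0,0,0],[0,0,0]],[[0,0,0],[0,0,0]],[[0,0,0],[0,0,0]]]' >/dev/null
python3 -m creep '[[[0,0,0],[0,0,0]],[[0,0,0],[0,0,0]],[[0,0,0],[0,0,0]],[[0,0,0],[0,0,0]],[[0,0,0],[0,0,0]],[[0,0,0],[0,0,0]],[[0,0,0],[0,0,0]],[[0,0,0],[0,0,0]]]' >/dev/null
python3 - <<'E'
from h import *
t=observe()['clock'];c=capture('top');print(t,notch(c,[.5604,-.0163]))
E
python3 -m creep '[[[0,0,0],[0,0,0]],[[0,0,0],[0,0,0]],[[0,0,0],[0,0,0]],[[0,0,0],[0,0,0]],[[0,0,0],[0,0,0]],[[0,0,0],[0,0,0]],[[0,0,0],[0,0,0]],[[0,0,0],[0,0,0]]]' >/dev/null
python3 -m creep '[[[0,0,0],[0,0,0]],[[0,0,0],[0,0,0]],[[0,0,0],[0,0,0]],[[0,0,0],[0,0,0]],[[0,0,0],[0,0,0]],[[0,0,0],[0,0,0]],[[0,0,0],[0,0,0]],[[0,0,0],[0,0,0]]]' >/dev/null
python3 -m creep '[[[0,0,0],[0,0,0]],[[0,0,0],[0,0,0]],[[0,0,0],[0,0,0]],[[0,0,0],[0,0,0]],[[0,0,0],[0,0,0]],[[0,0,0],[0,0,0]],[[0,0,0],[0,0,0]],[[0,0,0],[0,0,0]]]' >/dev/null
python3 - <<'E'
from h import *
t=observe()['clock'];c=capture('top');print(t,notch(c,[.5604,-.0163]),observe()['tool_pos'])
E
```

```text
clock: 18.57
tool_pos: [0.576, 0.0748, 0.0728]
eef_rot: [0.496, 3.102, -0.0]
wrist_force: [-0.6, 0.1, 0.1]
opening: -0.0
grasp_force: 0.0
19.9 [(np.float64(79.2), np.float64(88.0)), (np.float64(298.0), np.float64(27.5))]
21.95 [(np.float64(79.2), np.float64(88.0)), (np.float64(258.0), np.float64(27.5))]
24.0 [(np.float64(79.2), np.float64(88.0)), (np.float64(229.8), np.float64(26.0))] [0.57597114 0.07480053 0.07280893]
```

```bash

python3 -m creep '[[[0,0,0.04],[0,0,0]],[[0,0,0],[0,0,0]],[[0,0,0],[0,0,0]],[[0,0,0],[0,0,0]],[[0,0,0],[0,0,0]],[[0,0,0],[0,0,0]],[[0,0,0],[0,0,0]],[[0,0,0],[0,0,0]]]'
python3 -m creep '[[[0,0,0],[0,0,0]],[[0,0,0],[0,0,0]],[[0,0,0],[0,0,0]],[[0,0,0],[0,0,0]],[[0,0,0],[0,0,0]],[[0,0,0],[0,0,0]],[[0,0,0],[0,0,0]],[[0,0,0],[0,0,0]]]' >/dev/null
python3 -m creep '[[[0,0,0],[0,0,0]],[[0,0,0],[0,0,0]],[[0,0,0],[0,0,0]],[[0,0,0],[0,0,0]],[[0,0,0],[0,0,0]],[[0,0,0],[0,0,0]],[[0,0,0],[0,0,0]],[[0,0,0],[0,0,0]]]' >/dev/null
python3 -m creep '[[[0,0,0],[0,0,0]],[[0,0,0],[0,0,0]],[[0,0,0],[0,0,0]],[[0,0,0],[0,0,0]],[[0,0,0],[0,0,0]],[[0,0,0],[0,0,0]],[[0,0,0],[0,0,0]],[[0,0,0],[0,0,0]]]' >/dev/null
python3 -m creep '[[[0,0,0],[0,0,0]],[[0,0,0],[0,0,0]],[[0,0,0],[0,0,0]],[[0,0,0],[0,0,0]],[[0,0,0],[0,0,0]],[[0,0,0],[0,0,0]],[[0,0,0],[0,0,0]],[[0,0,0],[0,0,0]]]'
python3 - <<'E'
from h import *
for i in range(8):
    t=observe()['clock'];c=capture('top');print(t,notch(c,[.5604,-.0163])[1])
cv2.imwrite('pics/t4.png',cv2.resize(c['color'][170:350,250:410],None,fx=3.3,fy=3.3,interpolation=cv2.INTER_NEAREST))
E
```

```text
clock: 24.72
tool_pos: [0.576, 0.0748, 0.0718]
eef_rot: [-0.496, -3.102, 0.0]
wrist_force: [0.1, -0.6, 0.6]
opening: 0.002
grasp_force: 0.0
clock: 27.38
tool_pos: [0.576, 0.0748, 0.0718]
eef_rot: [0.496, 3.102, 0.0]
wrist_force: [0.1, -0.6, -0.0]
opening: 0.001
grasp_force: 0.0
27.3833 (np.float64(201.2), np.float64(26.0))
27.4333 (np.float64(201.2), np.float64(26.0))
27.4833 (np.float64(200.8), np.float64(26.0))
27.5333 (np.float64(200.5), np.float64(26.5))
27.5833 (np.float64(200.2), np.float64(26.0))
27.6333 (np.float64(200.0), np.float64(26.5))
27.6833 (np.float64(199.8), np.float64(26.0))
27.7333 (np.float64(199.2), np.float64(26.0))
```

View pics/t4.png

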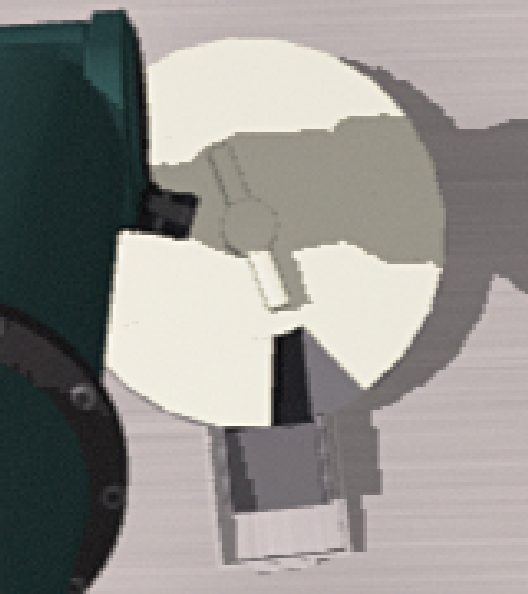

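The notch is near (300,380) in the crop, approaching the chute at about 6°/s.

```bash

python3 -m creep '[[[0,0,0],[0,0,0]],[[0,0,0],[0,0,0]],[[0,0,0],[0,0,0]],[[0,0,0],[0,0,0]],[[0,0,0],[0,0,0]],[[0,0,0],[0,0,0]],[[0,0,0],[0,0,0]],[[0,0,0],[0,0,0]]]' >/dev/null
python3 -m creep '[[[0,0,0],[0,0,0]],[[0,0,0],[0,0,0]],[[0,0,0],[0,0,0]],[[0,0,0],[0,0,0]],[[0,0,0],[0,0,0]],[[0,0,0],[0,0,0]],[[0,0,0],[0,0,0]],[[0,0,0],[0,0,0]]]' >/dev/null
python3 -m creep '[[[0,0,0],[0,0,0]],[[0,0,0],[0,0,0]],[[0,0,0],[0,0,0]],[[0,0,0],[0,0,0]],[[0,0,0],[0,0,0]],[[0,0,0],[0,0,0]],[[0,0,0],[0,0,0]]]'
python3 - <<'E'
from h import *
for i in range(3):
    t=observe()['clock'];c=capture('top');print(t,notch(c,[.5604,-.0163])[1])
E
```

```text
clock: 29.7
tool_pos: [0.576, 0.0748, 0.0718]
eef_rot: [0.496, 3.102, -0.0]
wrist_force: [0.3, -1.0, 0.2]
opening: -0.002
grasp_force: 0.0
29.7 (np.float64(190.2), np.float64(26.0))
29.75 (np.float64(190.0), np.float64(25.5))
29.8 (np.float64(189.5), np.float64(26.5))
```

```bash

python3 -m creep '[[[0,0,0],[0,0,0]],[[0,0,0],[0,0,0]],[[0,0,0],[0,0,0]],[[0,0,0],[0,0,0]],[[0,0,0],[0,0,0]],[[0,0,0],[0,0,0]],[[0,0,0],[0,0,0]],[[0,0,0],[0,0,0]]]' >/dev/null
python3 -m creep '[[[0,0,0],[0,0,0]],[[0,0,0],[0,0,0]],[[0,0,0.3],[0,0,0]],[[0,0,0],[0,0,0]]]'
python3 - <<'E'
from h import *
t=observe()['clock'];c=capture('top');print(t,notch(c,[.5604,-.0163])[1])
E
```

```text
clock: 30.85
tool_pos: [0.5818, 0.074, 0.068]
eef_rot: [0.496, 3.091, 0.004]
wrist_force: [-0.6, -1.8, 22.8]
opening: -0.004
grasp_force: 11.6
30.85 (np.float64(183.5), np.float64(26.5))
```

```bash

python3 - <<'E'
from h import *
for i in range(6):
    s=observe();c=capture('top');print(s['clock'],notch(c,[.5604,-.0163])[1],s['tool_pos'],s['wrist_force'])
m=capture('top')['color'];cv2.imwrite('pics/t5.png',cv2.resize(m[270:350,290:370],None,fx=7,fy=7,interpolation=cv2.INTER_NEAREST))
c=capture('scene');print(notch(c,[.56,-.0185]))
E
```

```text
30.9 (np.float64(184.0), np.float64(26.5)) [0.5813274  0.07414962 0.06793822] [-0.57924163 -1.11892878 21.4407994 ]
30.95 (np.float64(184.0), np.float64(26.5)) [0.58108886 0.07420933 0.06794566] [-0.10123379 -1.23759342 20.84573038]
31.0 (np.float64(184.0), np.float64(26.5)) [0.5810353  0.07420408 0.06794675] [-0.72869742 -1.95419241 21.81877787]
31.05 (np.float64(184.0), np.float64(26.5)) [0.58102196 0.07424703 0.06794989] [-0.70440442 -1.15883201 21.66309403]
31.1 (np.float64(184.0), np.float64(26.5)) [0.58099847 0.07422792 0.06795552] [-1.17678769 -1.08252537 21.73056037]
31.15 (np.float64(184.0), np.float64(26.5)) [0.5809824  0.07421565 0.06795992] [-0.08407232 -1.8001863  21.38030956]
[(np.float64(184.0), np.float64(26.5)), (np.float64(83.2), np.float64(18.0)), (np.float64(261.8), np.float64(7.0)), (np.float64(270.5), np.float64(2.5))]
```

View pics/t5.png

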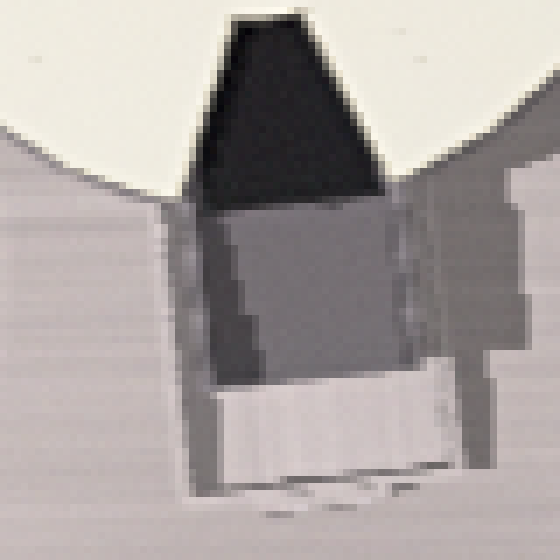

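The wheel is at rest with the notch lined up with the chute (184.0° against about 184.5°). The fingertip is holding it with about 21 N.

```bash
python3 -c "
from station import close_job;print(close_job())"
```

```text
the job is handed in; nothing more can be done
None
```

I flicked the wheel once, to about 7 rad/s, and it spun freely. I then braked it on a late pass, when it was down to about 0.06 rad/s. It stopped about 0.5° from the chute direction I measured (good to about 1°), and the fingertip is still pressing on it with about 21 N. The job is handed in; no verdict was shown.

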